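# Load the engraver, prove its lid is caught, raise the bed

## Task

Take the finished stems out of the engraver's bed and put them in the cardboard tray, and stand every blank stem from the cork mat upright on the bed, square to it (lengthwise from front to back, either end first). Bring the lid down and press it until its catch snaps, tug the handle firmly upward to prove that the catch holds (press again if it gives, and tug again), then push the joystick straight away from you, hold it over for two seconds to raise the bed, and let it spring back. Leave the joystick alone while the lid is open, and do not disturb the bottle or the mug.

Things in the scene. Friction and masses are not known exactly. Their poses are not given: they have to be found in the camera images.
- engraver: desktop laser engraver, low white box fixed to the bench, 325 mm deep, 420 wide, deck 122 high. Origin: on the bench under the centre of the bed well; x to its back (away from the robot), y to its left; yaw varies a little. Well 180 (x) by 270 (y), 52 deep, centred on the origin; deck behind it to x 200; at its right (y -135 to -265) a grey console, flush, with the joystick
- bed (a point): centre of the bed (floor of the well), 70 mm above the bench, axes as the engraver's. The black housing of the lid's roller catch stands against the front wall of the well, at bed x -90 to -68 mm, y within 24 mm: stems stop against it
- lid (a joint): lid angle, rad: 0 fully shut, 1.78 wide open, leaning back past upright; it starts there and stays. Hooked from behind and pulled forward to below 1.5 it sinks on a damper in about 3 s and rests ajar at about 0.12 on its roller catch. About 12 N down near the free edge snaps it shut. Once caught it has 0.01 of free play; a 10 N upward pull lifts it to about 0.016; about 20 N overcomes the catch
- lid_hinge (a point): middle of the hinge line, on the lid's underside, at engraver x 105 mm, z 122 mm; it turns with the lid. Lid shut: x to the back, z up, and the panel (amber, aluminium frame, 10 mm thick, 300 wide in y, 0.55 kg) reaches from here to x -205 mm, z 0 to 10 mm. Lid open: the panel stands up
- lid_handle (a point): middle of the lid's black handle, a round bar 12 mm thick and 120 long (y) on two legs on the lid's upper face, 17 mm behind the free edge; bar centre 46 mm above the lid's underside, 30 mm free below the bar. Lid shut: pinch it from above, fingers in front of and behind the bar. Lid open: it sticks out backwards
- stick (a joint): joystick tilt, rad, springs back to 0: positive leans away from the robot, towards the engraver's back (+x), which raises the bed; negative leans towards the robot. Stops at 0.45 either way; fully over means beyond about 0.3, about 5 N at the ball
- stick_side (a joint): sideways joystick tilt, rad, springs back to 0: positive leans right (engraver -y). Straight means within about 0.12 of 0
- stick_ball (a point): centre of the joystick's black ball (32 mm dia) on a 12 mm shaft that rises from a rubber boot; 75 mm above the pivot, 205 mm above the bench, at engraver x 0, y -200 mm when centred
- tray: open cardboard tray for finished stems, fixed to the bench, 200 mm (x) by 210 mm (y), walls 5 mm thick and 45 mm high, floor 5 mm. Origin: centre of its underside
- stem_a: blank, at the start on the cork mat on the left: silver handlebar stem, 127 mm long, 44 wide, 38 high, 180 g. Origin: centre of its underside, x lengthwise, z up. Upright round clamp, 38 dia, at x -44.5; crosswise clamp, 38 dia, 44 long in y, at x +44.5; between them (x -25 to 25) an extension 30 wide in y, 6 to 32 mm above the underside: grip it there. May be absent
- stem_b: blank, at the start on the cork mat on the left: silver handlebar stem, 127 mm long, 44 wide, 38 high, 180 g. Origin: centre of its underside, x lengthwise, z up. Upright round clamp, 38 dia, at x -44.5; crosswise clamp, 38 dia, 44 long in y, at x +44.5; between them (x -25 to 25) an extension 30 wide in y, 6 to 32 mm above the underside: grip it there. May be absent
- stem_c: blank, at the start on the cork mat on the left: silver handlebar stem, 127 mm long, 44 wide, 38 high, 180 g. Origin: centre of its underside, x lengthwise, z up. Upright round clamp, 38 dia, at x -44.5; crosswise clamp, 38 dia, 44 long in y, at x +44.5; between them (x -25 to 25) an extension 30 wide in y, 6 to 32 mm above the underside: grip it there. May be absent
- done_a: finished, at the start on the engraver's bed: silver handlebar stem, 127 mm long, 44 wide, 38 high, 180 g. Origin: centre of its underside, x lengthwise, z up. Upright round clamp, 38 dia, at x -44.5; crosswise clamp, 38 dia, 44 long in y, at x +44.5; between them (x -25 to 25) an extension 30 wide in y, 6 to 32 mm above the underside: grip it there. May be absent
- done_b: finished, at the start on the engraver's bed: silver handlebar stem, 127 mm long, 44 wide, 38 high, 180 g. Origin: centre of its underside, x lengthwise, z up. Upright round clamp, 38 dia, at x -44.5; crosswise clamp, 38 dia, 44 long in y, at x +44.5; between them (x -25 to 25) an extension 30 wide in y, 6 to 32 mm above the underside: grip it there. May be absent
- lube: bystander: lubricant bottle, 48 mm dia, 140 high, origin under its centre; leave it alone
- mug: bystander: white mug, 82 mm dia, 95 high, origin under its centre; leave it alone
Mind the look-alikes: they are no part of the job. What is shaped like the done_b but orange or turquoise is not meant.

How it is judged:
By the outcome, as a careful person would: the job done as asked, in the order asked, and still so for the second after the job is handed in, with the robot touching nothing.
Of stem_a, stem_b, stem_c only 2 to 3 are there at a start; the rules pass over those that are not, and their reading is None.
Of done_a, done_b only 1 to 2 are there at a start; the rules pass over those that are not, and their reading is None.
At some moment in a run one of stem_a, stem_b, stem_c, done_a, done_b may be knocked a few centimetres aside while the robot is not near it.
Once in a run the grip may slacken for a moment while it holds something.
It also fails if it takes over 210 s, if anything falls off the work surface, if the arm or the gripper's body presses on something with over 40 N, if the wrist force passes 120 N, or if a joint passes its speed limit or range.

## Robot

A 6-joint arm with a two-finger parallel gripper is mounted at the origin on the work surface. World frame = base frame: x ahead of the robot, y to its left, z up, the work surface at z = 0. Lengths are in m, angles in rad, forces in N, time in s.
With the tool pointing down it reaches from about 0.225 to 0.875 m from the base axis. Payload 3.4 kg.
Tool frame: the origin (TCP) lies between the finger pads; the fingertips stand 11 mm ahead of it and the grasp point (between the pads) lies 8 mm behind it; z points along the fingers, y is the line along which they close (so a half turn about z gives the same grasp; the last joint's range is limited). The gripper opens to 85 mm and grips with 20 to 120 N. Pads are 22 mm wide; open, the fingers measure 114 mm over their backs; the gripper's body (76 mm by 85 mm) begins 54 mm behind the grasp point. The pads swing forward as they close: fully open they stand 13 mm farther back than shut.
Start: joints at [1.102, 0.276, 1.505, -0, 1.361, -0.121], TCP at [0.196, 0.541, 0.242] pointing down, gripper open.
Joint ranges: [-2.89, 2.89], [-0.75, 2.08], [0.22, 2.7], [-1.18, 4.32], [0.11, 2.71], [-2.7, 2.7]. Speed limits (rad/s): [2.57, 2.57, 3.14, 3.14, 3.14, 3.14].

## Interface

Orientations are given as a unit quaternion [w, x, y, z].
In Python, from rig import sensors, eyes, manip gives the robot as it stands.
- The arm moves only by the tool drive_tool, never from a script. Its argument "deltas" is a list of rows, each an object with "linear": the shift along the world's x, y, z in mm, a list of three; "twist": the turn about the world's z in degrees; "claw": the opening, from 0 (shut) to 1 (fully open). In form: [{"linear": [tx, ty, tz], "twist": twist, "claw": claw}, ...]. A call has 1 to 12 rows; each row is the pose to reach, as a shift and turn from the pose commanded when the call began; what a row does not reach only later rows make up. A row lasts 1/12 s, in which the tool goes at most 41.7 mm and 7.16 degrees, less where a joint would pass 70% of its speed; a pose out of reach is approached as far as the arm can. A call with a gripper value outside its range is refused whole. The fingers move at their own pace and stop on an object; "squeeze" is the grip in N (left out, the last holds). Time passes only in rows, so rows that repeat a pose let the fingers close. It gives the time, the measured TCP pose, the force, the opening and the grip force at its end, in the units of the state.
- sensors.get_state(): the state, without advancing time (a new reading comes with each control period).
- eyes.get_image(name): name is "side" or "top" or "wrist"; returns the picture (384x512x3 uint8, red, green, blue); there is no depth.
- eyes.camera_model(name): a dict with "intrinsics" (3x3 intrinsics, pixels), "R" (3x3) and "t" (3): a world point X has camera coordinates R X + t. Camera axes: x right, y down, z forward; pixel columns grow to the right and rows downward; lengths in m; the calibration is good to about 2 mm. The wrist camera is an equidistant fisheye: a pixel r from the principal point sees the ray r / f radians off the axis. A picture is of the moment at which its call begins: read the wrist's pose just before it. camera_model takes no time and is no camera call; for the wrist camera it gives the pose at the moment of the call.
- manip.sign_off(): hands the job in; it is judged then, once.
The state is a dict: "clock": time; "qpos": joint angles; "qd": joint speeds; "effort": joint torques, N m; "position": TCP position; "ee_rot": TCP orientation; "contact_force": force on the tool from outside, world axes, zero at the start; "moment": the same for the moment, N m; "width": finger opening in m; "gripper_force": force on a finger pad.
Only numpy, scipy, OpenCV 4.12 (cv2) and the standard library are available. Lean on these libraries where they do the work, as an engineer would, in place of code of your own. Each camera call takes 0.05 s, during which the arm holds its last target. There are 200 camera calls.

## Working session

There is one attempt and no reset: what is moved stays moved. The work goes in short steps, Python scripts to look and compute and a tool call to move; the robot and the scene stay as the last step left them, time stands still between calls to the robot, and variables do not carry over. Pictures are saved under pics/ and viewed, at most 14 in all, crops included, and the job is handed in when it is done.

Besides the shell and the picture viewer there is one more tool, called after "Call:" as name(argument=value, ...), one argument or row to a line, values as JSON. drive_tool: Moves the arm, as the interface text tells. Its arguments: {"type":"object","properties":{"deltas":{"type":"array","items":{"type":"object","properties":{"linear":{"type":"array","items":{"type":"number"}},"twist":{"type":"number"},"claw":{"type":"number"}}}},"squeeze":{"type":"number"}},"required":["deltas"]}

```bash
mkdir -p pics
cat > h.py <<'E'
import numpy as np, cv2
from rig import sensors, eyes, manip
def snap(n,f):
    im=eyes.get_image(n); cv2.imwrite('pics/'+f,im[:,:,::-1]); return im
def ray(n,uv,m=None):
    m=m or eyes.camera_model(n); K=np.array(m['intrinsics']);R=np.array(m['R']);t=np.array(m['t'])
    x=(uv[0]-K[0,2])/K[0,0]; y=(uv[1]-K[1,2])/K[1,1]
    if n=='wrist':
        r=np.hypot(x,y); d=np.array([x/r*np.sin(r),y/r*np.sin(r),np.cos(r)]) if r>1e-9 else np.array([0,0,1.])
    else: d=np.array([x,y,1.])
    return -R.T@t, R.T@d
def hit(n,uv,z,m=None):
    c,d=ray(n,uv,m); return c+d*(z-c[2])/d[2]
def proj(n,X,m=None):
    m=m or eyes.camera_model(n); K=np.array(m['intrinsics'])
    p=np.array(m['R'])@np.array(X)+np.array(m['t'])
    if n=='wrist':
        r=np.hypot(p[0],p[1]); th=np.arctan2(r,p[2]); q=p[:2]/r*th
    else: q=p[:2]/p[2]
    return np.array([K[0,0]*q[0]+K[0,2],K[1,1]*q[1]+K[1,2]])
E
python3 - <<'E'
from h import *
a=snap('top','top0.png');b=snap('side','side0.png')
s=sensors.get_state();print({k:np.round(v,3) for k,v in s.items()})
for n in('top','side'):
    m=eyes.camera_model(n);print(n,np.round(ray(n,(256,192))[0],3),np.round(m['intrinsics'],1).tolist(),np.round(m['R'],3).tolist())
E
```

```text
{'clock': np.float64(0.1), 'qpos': array([ 1.102,  0.277,  1.506, -0.   ,  1.361, -0.121]), 'qd': array([ 0.   , -0.002, -0.004, -0.   , -0.   , -0.001]), 'effort': array([ 2.000e-03, -4.177e+01, -2.464e+01, -0.000e+00,  6.000e-03,
       -0.000e+00]), 'position': array([0.196, 0.54 , 0.241]), 'ee_rot': array([-0.   ,  0.173,  0.985, -0.001]), 'contact_force': array([0.112, 0.516, 0.505]), 'moment': array([ 0.05 ,  0.024, -0.014]), 'gripper_force': np.float64(0.0), 'width': np.float64(0.085)}
top [ 0.264 -0.012  1.523] [[406.2, 0.0, 262.0], [0.0, 406.2, 199.3], [0.0, 0.0, 1.0]] [[-0.02, -1.0, 0.002], [-0.987, 0.02, -0.158], [0.158, -0.005, -0.987]]
side [-0.145 -0.811  1.276] [[418.2, 0.0, 252.4], [0.0, 418.2, 187.8], [0.0, 0.0, 1.0]] [[0.779, -0.627, -0.004], [-0.472, -0.582, -0.663], [0.413, 0.518, -0.749]]
```

View pics/top0.png

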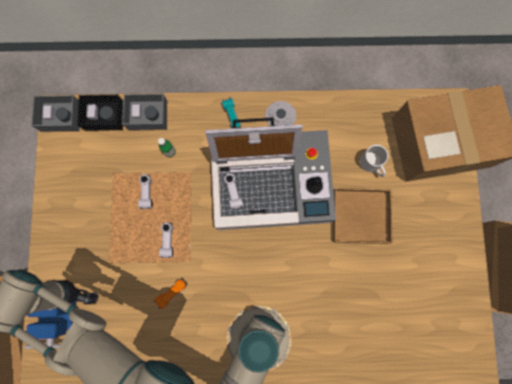

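View pics/side0.png

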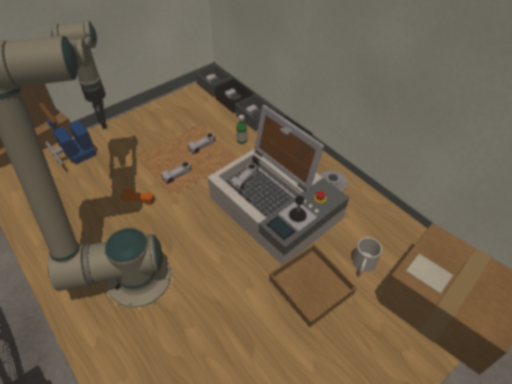

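Top view: there are two silver stems on the mat at (146,191) and (166,239), and one silver stem in the bed at (233,190). The orange (170,293) and turquoise (229,110) ones are look-alikes. The tray is at (362,216), the bottle at (166,146), the mug at (376,156) and the joystick at (314,185). I'll confirm this in one enlarged crop.

Run:
```python
from h import *
a=cv2.imread('pics/top0.png')[90:270,100:400]
cv2.imwrite('pics/crop0.png',cv2.resize(a,None,fx=2.66,fy=2.66,interpolation=cv2.INTER_CUBIC))
```

```text
(no output)
```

View pics/crop0.png

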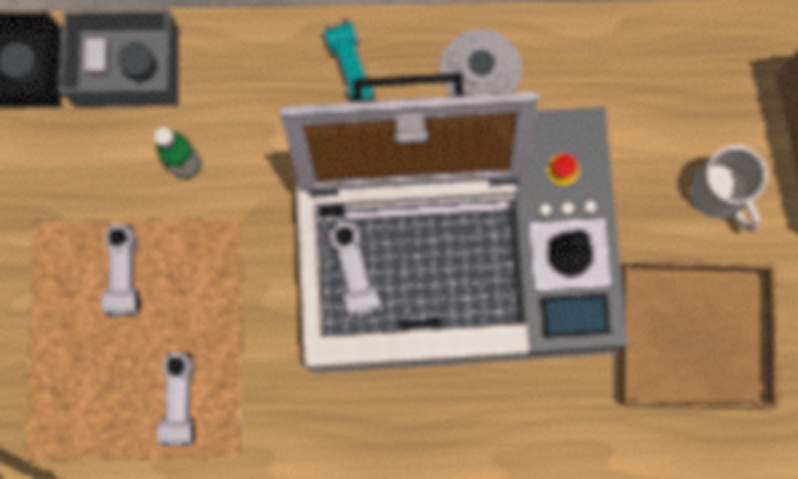

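The crop confirms it: silver stems at crop (120,270), (177,398) and bed (355,268), and no other silver stem. Next I'll measure the poses.

```bash
cat > p1.py <<'E'
from h import *
im=cv2.imread('pics/top0.png')
f=lambda u,v:(100+u/2.66,90+v/2.66)
src=np.array([[-.125,.155],[-.125,-.265],[.2,-.265]])
dst=np.array([hit('top',f(*p),.122)[:2] for p in[(303,367),(626,350),(604,107)]])
sc,dc=src-src.mean(0),dst-dst.mean(0)
H=sc.T@dc; yaw=np.arctan2(H[0,1]-H[1,0],H[0,0]+H[1,1]); R=np.array([[np.cos(yaw),-np.sin(yaw)],[np.sin(yaw),np.cos(yaw)]])
o=dst.mean(0)-R@src.mean(0); print('eng',o.round(4),'yaw',np.degrees(yaw).round(2)); print(dst.round(3),(src@R.T+o).round(3))
print('ball',hit('top',f(573,252),.205).round(3),(R@[0,-.2]+o).round(3))
print('tray corners',[hit('top',f(*p),.045)[:2].round(3) for p in[(622,267),(772,267),(776,404),(620,404)]])
for n,(c,l),zz in(('m1',((120,235),(121,303)),0),('m2',((177,364),(176,433)),0),('bed',((345,235),(362,300)),.07)):
    P=hit('top',f(*c),zz+.038);Q=hit('top',f(*l),zz+.038);d=P-Q
    print(n,((P+Q)/2)[:2].round(3),'len',np.linalg.norm(d).round(3),'ang',np.degrees(np.arctan2(d[1],d[0])).round(1))
for n,p,z in(('lube',(175,148),.1),('mug',(735,177),.095),('mat tl',(35,220),0),('mat br',(241,456),0)):print(n,hit('top',f(*p),z).round(3))
E
python3 p1.py
python3 - <<'E'
from h import *
m=eyes.camera_model('wrist');s=sensors.get_state();print(np.round(ray('wrist',(256,192))[0]-s['position'],3),np.round(m['R'],3).tolist(),np.round(m['intrinsics'],1).tolist())
E
```

```text
eng [ 0.5226 -0.0015] yaw 2.26
[[ 0.392  0.149]
 [ 0.406 -0.272]
 [ 0.735 -0.258]] [[ 0.392  0.148]
 [ 0.408 -0.271]
 [ 0.733 -0.258]]
ball [ 0.521 -0.196  0.205] [ 0.531 -0.201]
tray corners [array([ 0.529, -0.286]), array([ 0.525, -0.495]), array([ 0.335, -0.487]), array([ 0.34 , -0.274])]
m1 [0.542 0.413] len 0.097 ang 2.3
m2 [0.36  0.331] len 0.094 ang 0.1
bed [0.525 0.083] len 0.091 ang 13.9
lube [0.696 0.325 0.1  ]
mug [ 0.642 -0.437  0.095]
mat tl [0.623 0.548 0.   ]
mat br [0.28  0.249 0.   ]
[-0.079  0.029  0.132] [[0.34, 0.94, -0.001], [0.89, -0.322, 0.323], [0.304, -0.111, -0.946]] [[297.3, 0.0, 254.7], [0.0, 297.3, 190.8], [0.0, 0.0, 1.0]]
```

Call:
drive_tool(
  deltas=[
    {"linear": [329,-458,0],"twist": 32,"claw": 1},
    {"linear": [329,-458,0],"twist": 32,"claw": 1},
    {"linear": [329,-458,0],"twist": 32,"claw": 1},
    {"linear": [329,-458,0],"twist": 32,"claw": 1},
    {"linear": [329,-458,0],"twist": 32,"claw": 1},
    {"linear": [329,-458,0],"twist": 32,"claw": 1},
    {"linear": [329,-458,0],"twist": 32,"claw": 1},
    {"linear": [329,-458,0],"twist": 32,"claw": 1},
    {"linear": [329,-458,0],"twist": 32,"claw": 1},
    {"linear": [329,-458,0],"twist": 32,"claw": 1},
    {"linear": [329,-458,0],"twist": 32,"claw": 1},
    {"linear": [329,-458,0],"twist": 32,"claw": 0.6},
  ],
)

```text
clock: 1.1
position: [0.4808, 0.143, 0.2421]
ee_rot: [-0.0, -0.105, 0.994, 0.0]
contact_force: [0.1, 0.6, -0.6]
width: 0.0757
gripper_force: 0.0
```

Call:
drive_tool(
  deltas=[
    {"linear": [40,-55,0],"claw": 0.6},
    {"linear": [40,-55,0],"claw": 0.6},
    {"linear": [40,-55,0],"claw": 0.6},
    {"linear": [40,-55,0],"claw": 0.6},
  ],
)

```text
$.deltas[0]: bad value
```

Run:
```python
from h import *
m=eyes.camera_model('wrist'); np.save('m0.npy',m,allow_pickle=True); snap('wrist','w0.png'); print(sensors.get_state()['position'].round(3),proj('wrist',[0.525,.083,.108]))
```

```text
[0.487 0.136 0.242] [194.02697451 208.87309161]
```

View pics/w0.png

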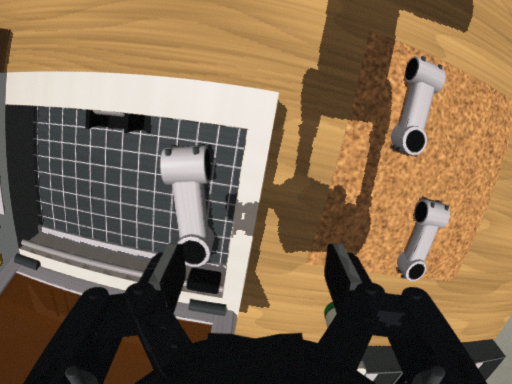

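Run:
```python
from h import *
m=np.load('m0.npy',allow_pickle=True).item()
for n,c,l,zz in(('m2',(411,139),(425,75),0),('m1',(413,269),(431,211),0),('bed',(197,249),(187,165),.07)):
    P=hit('wrist',c,zz+.038,m);Q=hit('wrist',l,zz+.036,m);d=P-Q
    print(n,((P+Q)/2)[:2].round(3),'len',np.linalg.norm(d).round(3),'ang',np.degrees(np.arctan2(d[1],d[0])).round(1))
for p in((277,93),(6,73)): print(hit('wrist',p,.122,m).round(3))
q=[hit('wrist',p,.122,m).round(3) for p in((248,127),(222,312))];print('well left',q)
```

```text
m2 [0.361 0.326] len 0.084 ang 1.2
m1 [0.536 0.405] len 0.095 ang 7.1
bed [0.52  0.089] len 0.089 ang 14.5
[0.395 0.144 0.122]
[ 0.408 -0.145  0.122]
well left [array([0.429, 0.127, 0.122]), array([0.631, 0.138, 0.122])]
```

Wrist view: the bed stem runs from its round clamp at (197,249) to its cross clamp at (187,165). Both mat stems are visible, at (411,139)-(425,75) and (413,269)-(431,211), and they match the top view.

Call:
drive_tool(
  deltas=[
    {"linear": [36,-51,0],"twist": 2,"claw": 0.55},
    {"linear": [36,-51,0],"twist": 2,"claw": 0.55},
    {"linear": [36,-51,0],"twist": 2,"claw": 0.55},
    {"linear": [36,-51,-40],"twist": 2,"claw": 0.55},
    {"linear": [36,-51,-80],"twist": 2,"claw": 0.55},
    {"linear": [36,-51,-100],"twist": 2,"claw": 0.55},
    {"linear": [36,-51,-100],"twist": 2,"claw": 0.55},
  ],
  squeeze=50,
)

```text
clock: 1.73
position: [0.5117, 0.0943, 0.1375]
ee_rot: [-0.006, -0.122, 0.992, 0.001]
contact_force: [-0.9, -0.5, -0.8]
width: 0.0468
gripper_force: 0.0
```

Run:
```python
from h import *
s=sensors.get_state();print(s['position'].round(3),s['width'])
m=eyes.camera_model('wrist'); im=snap('wrist','w1.png')
np.save('m1.npy',m,allow_pickle=True)
for c in ([.523,.086,.108],):print(proj('wrist',c,m))
```

```text
[0.512 0.094 0.137] 0.046815204641992014
[236.37245886 248.34148644]
```

View pics/w1.png

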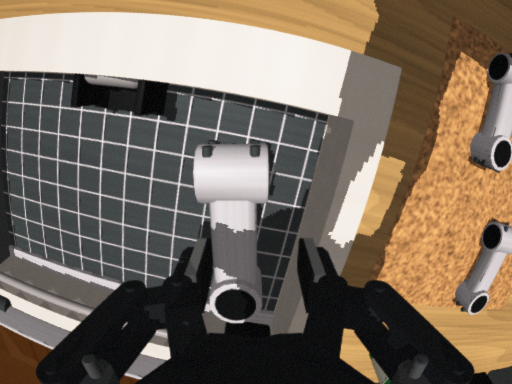

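Wrist view: the stem (extension near (235,235)) sits a little left of the finger midline at about (255,250). I'll shift by the residual and go down.

Call:
drive_tool(
  deltas=[
    {"linear": [11,-9,0],"twist": 0,"claw": 0.55},
    {"linear": [11,-9,0],"twist": 0,"claw": 0.55},
    {"linear": [11,-9,-20],"twist": 0,"claw": 0.55},
    {"linear": [11,-9,-20],"twist": 0,"claw": 0.55},
  ],
)

```text
clock: 2.12
position: [0.5275, 0.0847, 0.1221]
ee_rot: [-0.0, -0.122, 0.993, 0.0]
contact_force: [-0.8, -0.3, -0.2]
width: 0.0472
gripper_force: 0.0
```

Call:
drive_tool(
  deltas=[
    {"linear": [-3,0,-18],"twist": 0,"claw": 0.55},
    {"linear": [-3,0,-35],"twist": 0,"claw": 0.55},
    {"linear": [-3,0,-35],"twist": 0,"claw": 0.55},
    {"linear": [-3,0,-35],"twist": 0,"claw": 0.2},
    {"linear": [-3,0,-35],"twist": 0,"claw": 0.2},
    {"linear": [-3,0,-35],"twist": 0,"claw": 0.2},
    {"linear": [-3,0,-35],"twist": 0,"claw": 0.2},
    {"linear": [-3,0,-35],"twist": 0,"claw": 0.2},
  ],
  squeeze=50,
)

```text
clock: 2.78
position: [0.5255, 0.0849, 0.0889]
ee_rot: [0.002, -0.123, 0.992, -0.0]
contact_force: [0.6, -0.3, 6.3]
width: 0.0292
gripper_force: 50.7
```

Call:
drive_tool(
  deltas=[
    {"linear": [0,0,40],"twist": 0,"claw": 0.2},
    {"linear": [0,0,80],"twist": 0,"claw": 0.2},
    {"linear": [0,0,120],"twist": 0,"claw": 0.2},
    {"linear": [0,0,160],"twist": 0,"claw": 0.2},
    {"linear": [0,0,200],"twist": 0,"claw": 0.2},
    {"linear": [0,0,210],"twist": 0,"claw": 0.2},
    {"linear": [0,0,210],"twist": 0,"claw": 0.2},
  ],
  squeeze=50,
)

```text
clock: 3.37
position: [0.5259, 0.085, 0.3012]
ee_rot: [0.004, -0.123, 0.992, -0.0]
contact_force: [0.8, -0.1, -2.8]
width: 0.0292
gripper_force: 50.7
```

Call:
drive_tool(
  deltas=[
    {"linear": [-93,-470,0],"twist": -14,"claw": 0.2},
    {"linear": [-93,-470,0],"twist": -14,"claw": 0.2},
    {"linear": [-93,-470,0],"twist": -14,"claw": 0.2},
    {"linear": [-93,-470,0],"twist": -14,"claw": 0.2},
    {"linear": [-93,-470,0],"twist": -14,"claw": 0.2},
    {"linear": [-93,-470,0],"twist": -14,"claw": 0.2},
    {"linear": [-93,-470,0],"twist": -14,"claw": 0.2},
    {"linear": [-93,-470,0],"twist": -14,"claw": 0.2},
    {"linear": [-93,-470,0],"twist": -14,"claw": 0.2},
    {"linear": [-93,-470,0],"twist": -14,"claw": 0.2},
    {"linear": [-93,-470,0],"twist": -14,"claw": 0.2},
    {"linear": [-93,-470,0],"twist": -14,"claw": 0.2},
  ],
)

```text
clock: 4.37
position: [0.4289, -0.389, 0.2935]
ee_rot: [-0.002, 0.001, 1.0, 0.001]
contact_force: [-0.2, -0.0, -2.3]
width: 0.0294
gripper_force: 50.7
```

Call:
drive_tool(
  deltas=[
    {"linear": [0,0,0],"twist": 0,"claw": 0.2},
  ],
)

```text
clock: 4.45
position: [0.4291, -0.3894, 0.2932]
ee_rot: [-0.003, 0.002, 1.0, 0.001]
contact_force: [0.1, -0.4, -2.2]
width: 0.0292
gripper_force: 50.7
```

Call:
drive_tool(
  deltas=[
    {"linear": [2,3,-40],"twist": 0,"claw": 0.2},
    {"linear": [2,3,-80],"twist": 0,"claw": 0.2},
    {"linear": [2,3,-120],"twist": 0,"claw": 0.2},
    {"linear": [2,3,-160],"twist": 0,"claw": 0.2},
    {"linear": [2,3,-200],"twist": 0,"claw": 0.2},
    {"linear": [2,3,-235],"twist": 0,"claw": 0.2},
    {"linear": [2,3,-255],"twist": 0,"claw": 0.2},
    {"linear": [2,3,-260],"twist": 0,"claw": 0.2},
    {"linear": [2,3,-264],"twist": 0,"claw": 0.2},
    {"linear": [2,3,-267],"twist": 0,"claw": 0.2},
    {"linear": [2,3,-267],"twist": 0,"claw": 0.2},
    {"linear": [2,3,-267],"twist": 0,"claw": 0.2},
  ],
)

```text
clock: 5.45
position: [0.4341, -0.3827, 0.0316]
ee_rot: [0.001, -0.001, 1.0, -0.001]
contact_force: [-1.2, 0.1, -1.8]
width: 0.0291
gripper_force: 56.4
```

Call:
drive_tool(
  deltas=[
    {"linear": [0,0,-3],"twist": 0,"claw": 0.2},
    {"linear": [0,0,-6],"twist": 0,"claw": 0.2},
    {"linear": [0,0,-7],"twist": 0,"claw": 0.2},
    {"linear": [0,0,-7],"twist": 0,"claw": 0.2},
    {"linear": [0,0,-7],"twist": 0,"claw": 0.8},
    {"linear": [0,0,-7],"twist": 0,"claw": 0.8},
    {"linear": [0,0,-7],"twist": 0,"claw": 0.8},
    {"linear": [0,0,-7],"twist": 0,"claw": 0.8},
    {"linear": [0,0,30],"twist": 0,"claw": 0.8},
    {"linear": [0,0,70],"twist": 0,"claw": 0.8},
    {"linear": [0,0,110],"twist": 0,"claw": 0.8},
    {"linear": [0,0,150],"twist": 0,"claw": 0.8},
  ],
)

```text
clock: 6.45
position: [0.433, -0.3818, 0.1819]
ee_rot: [-0.0, -0.001, 1.0, 0.0]
contact_force: [0.7, -1.2, -0.7]
width: 0.0687
gripper_force: 0.0
```

Call:
drive_tool(
  deltas=[
    {"linear": [0,0,40],"twist": 0,"claw": 0.8},
    {"linear": [0,0,80],"twist": 0,"claw": 0.8},
    {"linear": [0,0,80],"twist": 0,"claw": 0.8},
  ],
)

```text
clock: 6.7
position: [0.4362, -0.3852, 0.2695]
ee_rot: [0.006, -0.001, 1.0, -0.006]
contact_force: [1.3, -0.6, 0.5]
width: 0.0684
gripper_force: 0.0
```

Run:
```python
from h import *
a=snap('top','top1.png');print(sensors.get_state()['position'].round(3))
cv2.imwrite('pics/crop1.png',cv2.resize(cv2.imread('pics/top1.png')[90:270,100:400],None,fx=2.66,fy=2.66,interpolation=cv2.INTER_CUBIC))
```

```text
[ 0.435 -0.384  0.266]
```

View pics/crop1.png

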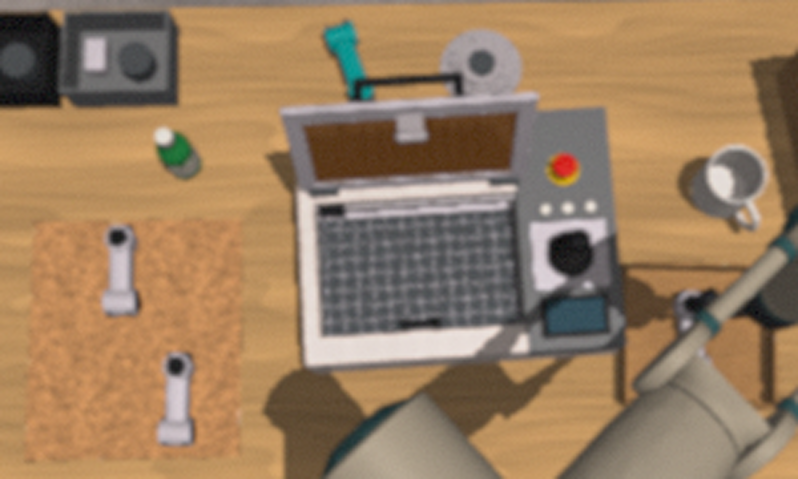

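Top view: the finished stem lies in the tray near crop (690,315). The bed is empty and the two mat stems are unmoved at (120,270) and (177,398). Next is the near mat stem.

Call:
drive_tool(
  deltas=[
    {"linear": [-40,400,0],"twist": 0,"claw": 0.8},
    {"linear": [-40,400,0],"twist": 0,"claw": 0.8},
    {"linear": [-40,400,0],"twist": 0,"claw": 0.8},
    {"linear": [-40,400,0],"twist": 0,"claw": 0.8},
    {"linear": [-40,400,0],"twist": 0,"claw": 0.8},
    {"linear": [-40,400,0],"twist": 0,"claw": 0.8},
    {"linear": [-40,400,0],"twist": 0,"claw": 0.8},
    {"linear": [-40,400,0],"twist": 0,"claw": 0.8},
    {"linear": [-40,400,0],"twist": 0,"claw": 0.8},
    {"linear": [-40,400,0],"twist": 0,"claw": 0.8},
    {"linear": [-40,400,0],"twist": 0,"claw": 0.8},
    {"linear": [-40,400,0],"twist": 0,"claw": 0.8},
  ],
)

```text
clock: 7.75
position: [0.3923, 0.019, 0.2593]
ee_rot: [-0.001, -0.003, 1.0, -0.0]
contact_force: [1.0, -0.2, 0.7]
width: 0.0684
gripper_force: 0.0
```

Call:
drive_tool(
  deltas=[
    {"linear": [-35,313,0],"twist": 1,"claw": 0.8},
    {"linear": [-35,313,0],"twist": 1,"claw": 0.8},
    {"linear": [-35,313,0],"twist": 1,"claw": 0.8},
    {"linear": [-35,313,0],"twist": 1,"claw": 0.8},
    {"linear": [-35,313,0],"twist": 1,"claw": 0.8},
    {"linear": [-35,313,0],"twist": 1,"claw": 0.8},
    {"linear": [-35,313,0],"twist": 1,"claw": 0.8},
    {"linear": [-35,313,-40],"twist": 1,"claw": 0.8},
    {"linear": [-35,313,-80],"twist": 1,"claw": 0.8},
    {"linear": [-35,313,-120],"twist": 1,"claw": 0.8},
    {"linear": [-35,313,-150],"twist": 1,"claw": 0.8},
    {"linear": [-35,313,-150],"twist": 1,"claw": 0.8},
  ],
)

```text
clock: 8.75
position: [0.3549, 0.3268, 0.1038]
ee_rot: [-0.006, -0.009, 1.0, -0.004]
contact_force: [-1.4, -1.2, 0.1]
width: 0.0682
gripper_force: 0.0
```

Call:
drive_tool(
  deltas=[
    {"linear": [0,0,0],"twist": 0,"claw": 0.8},
    {"linear": [0,0,0],"twist": 0,"claw": 0.8},
  ],
)

```text
clock: 8.92
position: [0.3602, 0.331, 0.1115]
ee_rot: [0.001, -0.009, 1.0, 0.001]
contact_force: [0.5, -0.2, 0.8]
width: 0.0682
gripper_force: 0.0
```

```bash
cat > w.py <<'E'
from h import *
import sys
# silver blobs in wrist view, cast to height z
def silver(z,f,box=(0,512,0,330)):
    s=sensors.get_state();m=eyes.camera_model('wrist');im=snap('wrist',f)
    hsv=cv2.cvtColor(im,cv2.COLOR_RGB2HSV); mk=((hsv[...,1]<40)&(hsv[...,2]>95)).astype(np.uint8)
    mk=cv2.morphologyEx(mk,cv2.MORPH_OPEN,np.ones((3,3),np.uint8))
    n,l,st,ce=cv2.connectedComponentsWithStats(mk)
    print(s['position'].round(4),'closing',np.degrees(2*np.arctan2(s['ee_rot'][2],s['ee_rot'][1])).round(1)-90)
    for i in range(1,n):
        if st[i,4]<700:continue
        cnt,_=cv2.findContours((l==i).astype(np.uint8),cv2.RETR_EXTERNAL,cv2.CHAIN_APPROX_NONE)
        P=np.array([hit('wrist',p[0],z,m)[:2] for p in max(cnt,key=len)],np.float32)
        c,(w,h),a=cv2.minAreaRect(P); b=cv2.boxPoints((c,(w,h),a)); e=b[1]-b[0] if np.linalg.norm(b[1]-b[0])>np.linalg.norm(b[2]-b[1]) else b[2]-b[1]
        print('blob',st[i].tolist(),'centre',np.round(c,3),'size',round(float(w),3),round(float(h),3),'ang',((np.degrees(np.arctan2(e[1],e[0]))+90)%180-90).round(1))
E
python3 -c "
from w import *
silver(.03,'w2.png')"
```

```text
[0.3602 0.331  0.1115] closing 91.0
blob [230, 127, 60, 26, 1279] centre [0.31  0.334] size 0.043 0.018 ang 88.3
blob [244, 165, 34, 71, 1209] centre [0.359 0.336] size 0.024 0.058 ang -1.9
blob [0, 219, 69, 64, 2298] centre [0.408 0.074] size 0.053 0.175 ang -57.6
blob [0, 291, 39, 77, 901] centre [ 0.574 -0.01 ] size 0.162 0.044 ang 2.8
```

View pics/w2.png

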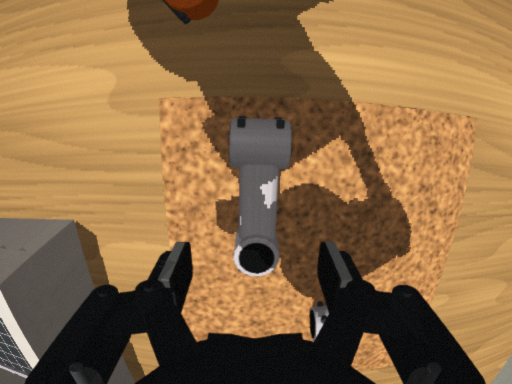

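Wrist view: the stem lies straight, with its cross clamp at (261,142) and its round clamp hole at (257,257). It is centred between the fingers (185 and 327).

Run:
```python
from h import *
m=eyes.camera_model('wrist')
P=hit('wrist',(257,257),.038,m);Q=hit('wrist',(261,138),.036,m);d=P-Q
print((P+Q)/2,np.linalg.norm(d),np.degrees(np.arctan2(d[1],d[0])),sensors.get_state()['position'])
```

```text
[0.35651147 0.33508222 0.037     ] 0.09515566954829473 -0.527277304284685 [0.36056398 0.33139945 0.11224219]
```

Call:
drive_tool(
  deltas=[
    {"linear": [-4,4,-20],"twist": -1.5,"claw": 0.8},
    {"linear": [-4,4,-50],"twist": -1.5,"claw": 0.8},
    {"linear": [-4,4,-80],"twist": -1.5,"claw": 0.8},
    {"linear": [-4,4,-92],"twist": -1.5,"claw": 0.8},
    {"linear": [-4,4,-92],"twist": -1.5,"claw": 0.8},
    {"linear": [-4,4,-92],"twist": -1.5,"claw": 0.8},
    {"linear": [-4,4,-92],"twist": -1.5,"claw": 0.2},
    {"linear": [-4,4,-92],"twist": -1.5,"claw": 0.2},
    {"linear": [-4,4,-92],"twist": -1.5,"claw": 0.2},
    {"linear": [-4,4,-92],"twist": -1.5,"claw": 0.2},
    {"linear": [-4,4,-92],"twist": -1.5,"claw": 0.2},
    {"linear": [-4,4,-92],"twist": -1.5,"claw": 0.2},
  ],
  squeeze=50,
)

```text
clock: 9.97
position: [0.3554, 0.3356, 0.02]
ee_rot: [0.001, 0.004, 1.0, 0.001]
contact_force: [0.5, -0.5, 6.1]
width: 0.0287
gripper_force: 49.7
```

Call:
drive_tool(
  deltas=[
    {"linear": [0,0,40],"twist": 0,"claw": 0.2},
    {"linear": [0,0,80],"twist": 0,"claw": 0.2},
    {"linear": [0,0,120],"twist": 0,"claw": 0.2},
    {"linear": [0,0,160],"twist": 0,"claw": 0.2},
    {"linear": [0,0,200],"twist": 0,"claw": 0.2},
    {"linear": [17,-40,200],"twist": 2.8,"claw": 0.2},
    {"linear": [34,-80,200],"twist": 2.8,"claw": 0.2},
    {"linear": [50,-118,200],"twist": 2.8,"claw": 0.2},
    {"linear": [66,-156,200],"twist": 2.8,"claw": 0.2},
    {"linear": [82,-194,200],"twist": 2.8,"claw": 0.2},
    {"linear": [98,-232,200],"twist": 2.8,"claw": 0.2},
    {"linear": [114,-270,200],"twist": 2.8,"claw": 0.2},
  ],
)

```text
clock: 10.97
position: [0.4678, 0.0644, 0.2189]
ee_rot: [0.0, -0.021, 1.0, 0.0]
contact_force: [0.7, 0.2, -0.9]
width: 0.0293
gripper_force: 50.6
```

Call:
drive_tool(
  deltas=[
    {"linear": [56,-132,0],"twist": 0,"claw": 0.2},
    {"linear": [56,-132,0],"twist": 0,"claw": 0.2},
    {"linear": [56,-132,0],"twist": 0,"claw": 0.2},
    {"linear": [56,-132,0],"twist": 0,"claw": 0.2},
    {"linear": [56,-132,0],"twist": 0,"claw": 0.2},
    {"linear": [56,-132,0],"twist": 0,"claw": 0.2},
    {"linear": [56,-132,0],"twist": 0,"claw": 0.2},
  ],
)

```text
clock: 11.55
position: [0.523, -0.0651, 0.2183]
ee_rot: [-0.0, -0.021, 1.0, 0.001]
contact_force: [-0.0, 0.3, -1.7]
width: 0.0291
gripper_force: 50.6
```

Call:
drive_tool(
  deltas=[
    {"linear": [1,-1,-40],"twist": 0,"claw": 0.2},
    {"linear": [1,-1,-80],"twist": 0,"claw": 0.2},
    {"linear": [1,-1,-105],"twist": 0,"claw": 0.2},
    {"linear": [1,-1,-118],"twist": 0,"claw": 0.2},
    {"linear": [1,-1,-124],"twist": 0,"claw": 0.2},
    {"linear": [1,-1,-127],"twist": 0,"claw": 0.2},
    {"linear": [1,-1,-128],"twist": 0,"claw": 0.2},
    {"linear": [1,-1,-128],"twist": 0,"claw": 0.2},
    {"linear": [1,-1,-128],"twist": 0,"claw": 0.2},
  ],
)

```text
clock: 12.3
position: [0.5257, -0.0667, 0.0916]
ee_rot: [0.001, -0.021, 1.0, -0.0]
contact_force: [0.0, 0.3, -1.3]
width: 0.0292
gripper_force: 50.6
```

Call:
drive_tool(
  deltas=[
    {"linear": [0,0,-2],"twist": 0,"claw": 0.2},
    {"linear": [0,0,-2],"twist": 0,"claw": 0.2},
    {"linear": [0,0,-2],"twist": 0,"claw": 0.6},
    {"linear": [0,0,-2],"twist": 0,"claw": 0.6},
    {"linear": [0,0,-2],"twist": 0,"claw": 0.6},
    {"linear": [0,0,-2],"twist": 0,"claw": 0.6},
    {"linear": [0,0,30],"twist": 0,"claw": 0.6},
    {"linear": [0,0,70],"twist": 0,"claw": 0.6},
    {"linear": [0,0,110],"twist": 0,"claw": 0.6},
    {"linear": [0,0,150],"twist": 0,"claw": 0.6},
  ],
)

```text
clock: 13.13
position: [0.5243, -0.0666, 0.2418]
ee_rot: [-0.0, -0.021, 1.0, 0.0]
contact_force: [1.5, 0.2, 0.3]
width: 0.0515
gripper_force: 0.0
```

Call:
drive_tool(
  deltas=[
    {"linear": [2,40,0],"twist": 0,"claw": 0.8},
    {"linear": [4,80,0],"twist": 0,"claw": 0.8},
    {"linear": [13,475,0],"twist": 0,"claw": 0.8},
    {"linear": [13,475,0],"twist": 0,"claw": 0.8},
    {"linear": [13,475,0],"twist": 0,"claw": 0.8},
    {"linear": [13,475,0],"twist": 0,"claw": 0.8},
    {"linear": [13,475,0],"twist": 0,"claw": 0.8},
    {"linear": [13,475,0],"twist": 0,"claw": 0.8},
    {"linear": [13,475,0],"twist": 0,"claw": 0.8},
    {"linear": [13,475,0],"twist": 0,"claw": 0.8},
    {"linear": [13,475,0],"twist": 0,"claw": 0.8},
    {"linear": [13,475,0],"twist": 0,"claw": 0.8},
  ],
)

```text
clock: 14.13
position: [0.5371, 0.4134, 0.2396]
ee_rot: [-0.0, -0.022, 1.0, 0.001]
contact_force: [0.4, 0.4, 0.3]
width: 0.0685
gripper_force: 0.0
```

Call:
drive_tool(
  deltas=[
    {"linear": [0,0,-40],"twist": 0,"claw": 0.8},
    {"linear": [0,0,-80],"twist": 0,"claw": 0.8},
    {"linear": [0,0,-110],"twist": 0,"claw": 0.8},
    {"linear": [0,0,-110],"twist": 0,"claw": 0.8},
    {"linear": [0,0,-110],"twist": 0,"claw": 0.8},
  ],
)

```text
clock: 14.55
position: [0.5368, 0.4077, 0.1286]
ee_rot: [-0.002, -0.021, 1.0, -0.001]
contact_force: [0.9, 0.7, 0.7]
width: 0.068
gripper_force: 0.0
```

```bash
python3 -c "
from w import *
silver(.03,'w3.png')"
```

```text
[0.5368 0.4077 0.1286] closing 92.4
blob [240, 129, 56, 75, 2205] centre [0.512 0.421] size 0.059 0.044 ang 12.3
blob [0, 337, 30, 47, 780] centre [ 0.93  -0.049] size 0.069 0.246 ang -33.7
```

View pics/w3.png

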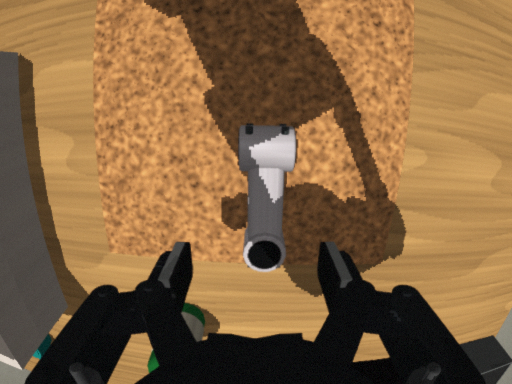

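Wrist view: the second stem has its cross clamp at (268,146) and its round clamp at (264,255). The bottle is well behind at (190,325).

Run:
```python
from h import *
m=eyes.camera_model('wrist')
P=hit('wrist',(264,254),.038,m);Q=hit('wrist',(268,143),.036,m);d=P-Q
print((P+Q)/2,np.linalg.norm(d),np.degrees(np.arctan2(d[1],d[0])),sensors.get_state()['position'])
```

```text
[0.54146603 0.41835375 0.037     ] 0.09679982702949173 1.1458015594811553 [0.53842985 0.40850738 0.1310827 ]
```

Call:
drive_tool(
  deltas=[
    {"linear": [3,10,0],"twist": -1,"claw": 0.8},
    {"linear": [3,10,-35],"twist": -1,"claw": 0.8},
    {"linear": [3,10,-70],"twist": -1,"claw": 0.8},
    {"linear": [3,10,-100],"twist": -1,"claw": 0.8},
    {"linear": [3,10,-110],"twist": -1,"claw": 0.8},
    {"linear": [3,10,-110],"twist": -1,"claw": 0.8},
    {"linear": [3,10,-110],"twist": -1,"claw": 0.2},
    {"linear": [3,10,-110],"twist": -1,"claw": 0.2},
    {"linear": [3,10,-110],"twist": -1,"claw": 0.2},
    {"linear": [3,10,-110],"twist": -1,"claw": 0.2},
    {"linear": [3,10,-110],"twist": -1,"claw": 0.2},
    {"linear": [3,10,-110],"twist": -1,"claw": 0.2},
  ],
  squeeze=50,
)

```text
clock: 15.6
position: [0.5426, 0.4192, 0.0234]
ee_rot: [0.002, -0.012, 1.0, 0.001]
contact_force: [0.7, 0.4, 6.2]
width: 0.0292
gripper_force: 50.8
```

Call:
drive_tool(
  deltas=[
    {"linear": [0,0,40],"twist": 0,"claw": 0.2},
    {"linear": [0,0,80],"twist": 0,"claw": 0.2},
    {"linear": [0,0,120],"twist": 0,"claw": 0.2},
    {"linear": [0,0,160],"twist": 0,"claw": 0.2},
    {"linear": [0,0,190],"twist": 0,"claw": 0.2},
    {"linear": [-3,-40,190],"twist": 1,"claw": 0.2},
    {"linear": [-6,-80,190],"twist": 1,"claw": 0.2},
    {"linear": [-9,-120,190],"twist": 1,"claw": 0.2},
    {"linear": [-12,-160,190],"twist": 1,"claw": 0.2},
    {"linear": [-15,-200,190],"twist": 1,"claw": 0.2},
    {"linear": [-18,-240,190],"twist": 1,"claw": 0.2},
    {"linear": [-20,-280,190],"twist": 1,"claw": 0.2},
  ],
)

```text
clock: 16.6
position: [0.52, 0.1366, 0.2113]
ee_rot: [0.001, -0.021, 1.0, 0.0]
contact_force: [1.1, -0.8, -1.3]
width: 0.029
gripper_force: 50.2
```

Call:
drive_tool(
  deltas=[
    {"linear": [-1,-40,0],"twist": 0,"claw": 0.2},
    {"linear": [-2,-76,0],"twist": 0,"claw": 0.2},
    {"linear": [-2,-76,0],"twist": 0,"claw": 0.2},
    {"linear": [-2,-76,0],"twist": 0,"claw": 0.2},
    {"linear": [-2,-76,0],"twist": 0,"claw": 0.2},
  ],
)

```text
clock: 17.02
position: [0.5189, 0.0625, 0.211]
ee_rot: [0.001, -0.02, 1.0, 0.001]
contact_force: [-0.8, 0.5, -1.4]
width: 0.0292
gripper_force: 50.3
```

Call:
drive_tool(
  deltas=[
    {"linear": [1,0,-40],"twist": 0,"claw": 0.2},
    {"linear": [1,0,-80],"twist": 0,"claw": 0.2},
    {"linear": [1,0,-100],"twist": 0,"claw": 0.2},
    {"linear": [1,0,-110],"twist": 0,"claw": 0.2},
    {"linear": [1,0,-115],"twist": 0,"claw": 0.2},
    {"linear": [1,0,-118],"twist": 0,"claw": 0.2},
    {"linear": [1,0,-118],"twist": 0,"claw": 0.2},
    {"linear": [1,0,-118],"twist": 0,"claw": 0.2},
  ],
)

```text
clock: 17.68
position: [0.5214, 0.0629, 0.094]
ee_rot: [0.002, -0.021, 1.0, 0.0]
contact_force: [0.2, 0.4, -1.3]
width: 0.0291
gripper_force: 50.3
```

Call:
drive_tool(
  deltas=[
    {"linear": [0,0,-2],"twist": 0,"claw": 0.2},
    {"linear": [0,0,-2],"twist": 0,"claw": 0.2},
    {"linear": [0,0,-2],"twist": 0,"claw": 0.6},
    {"linear": [0,0,-2],"twist": 0,"claw": 0.6},
    {"linear": [0,0,-2],"twist": 0,"claw": 0.6},
    {"linear": [0,0,-2],"twist": 0,"claw": 0.6},
    {"linear": [0,0,35],"twist": 0,"claw": 0.6},
    {"linear": [0,0,75],"twist": 0,"claw": 0.6},
    {"linear": [0,0,115],"twist": 0,"claw": 0.6},
    {"linear": [0,0,155],"twist": 0,"claw": 0.6},
    {"linear": [0,0,195],"twist": 0,"claw": 0.6},
    {"linear": [0,0,235],"twist": 0,"claw": 0.6},
  ],
)

```text
clock: 18.68
position: [0.5194, 0.0622, 0.3293]
ee_rot: [0.0, -0.021, 1.0, 0.0]
contact_force: [1.1, 0.2, -1.3]
width: 0.0515
gripper_force: 0.0
```

Call:
drive_tool(
  deltas=[
    {"linear": [-40,0,0],"twist": 0,"claw": 0.6},
    {"linear": [-80,0,20],"twist": 0,"claw": 0},
    {"linear": [-80,0,20],"twist": 0,"claw": 0},
    {"linear": [-80,0,20],"twist": 0,"claw": 0},
  ],
)

```text
clock: 19.02
position: [0.4388, 0.0623, 0.3491]
ee_rot: [0.002, -0.021, 1.0, -0.0]
contact_force: [0.6, -0.1, -0.3]
width: 0.0152
gripper_force: 0.0
```

```bash
python3 -c "
from w import *
silver(.1,'w4.png'); snap('side','side1.png')
cv2.imwrite('pics/sidec1.png',cv2.resize(cv2.imread('pics/side1.png')[80:300,190:400],None,fx=2.5,fy=2.5,interpolation=cv2.INTER_CUBIC))
m=eyes.camera_model('wrist')
import math
cy,sy=math.cos(math.radians(2.26)),math.sin(math.radians(2.26))
for x,y,z in((-.0445,.065,.108),(.0445,.065,.108),(-.0445,-.065,.108),(.0445,-.065,.108),(-.09,.135,.122),(-.09,-.135,.122),(.09,.135,.122),(.09,-.135,.122)):
  print(x,y,proj('wrist',[.5226+cy*x-sy*y,-.0015+sy*x+cy*y,z],m).round(0))
"
```

```text
[0.4388 0.0623 0.3491] closing 92.4
blob [20, 120, 303, 197, 18798] centre [ 0.565 -0.076] size 0.365 0.47 ang -86.6
blob [229, 165, 40, 95, 1911] centre [0.523 0.059] size 0.144 0.052 ang 3.4
blob [137, 172, 75, 89, 2057] centre [ 0.534 -0.058] size 0.139 0.121 ang 1.8
blob [240, 269, 30, 30, 856] centre [0.642 0.071] size 0.058 0.047 ang 2.3
blob [0, 312, 77, 72, 4055] centre [ 1.068 -0.568] size 0.242 0.7 ang -33.5
blob [441, 330, 71, 54, 2668] centre [1.003 0.837] size 0.604 0.222 ang 67.6
-0.0445 0.065 [253. 185.]
0.0445 0.065 [253. 245.]
-0.0445 -0.065 [157. 185.]
0.0445 -0.065 [164. 243.]
-0.09 0.135 [309. 153.]
-0.09 -0.135 [103. 156.]
0.09 0.135 [301. 276.]
0.09 -0.135 [124. 270.]
```

View pics/w4.png

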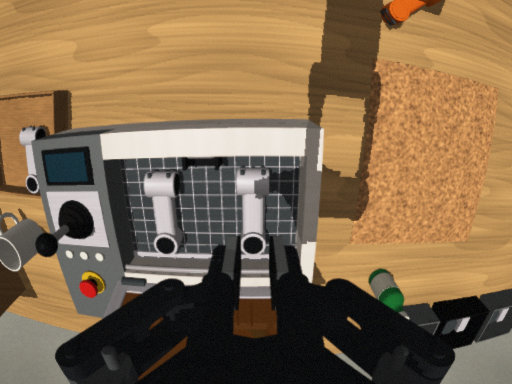

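Wrist view: both blanks stand square on the bed at (162,212) and (253,210), the mat is empty, and the finished stem is in the tray at (33,155). The lid is next.

```bash
python3 -c "
from h import *
f=lambda u,v:(100+u/2.66,90+v/2.66)
print(hit('top',f(410,81),.298).round(3),hit('top',f(358,83),.298).round(3),hit('top',f(460,77),.298).round(3),'edge',hit('top',f(410,101),.322).round(3))"
```

```text
[0.713 0.001 0.298] [0.711 0.063 0.298] [ 0.716 -0.058  0.298] edge [0.68  0.001 0.322]
```

Call:
drive_tool(
  deltas=[
    {"linear": [0,0,40],"twist": 0,"claw": 0},
    {"linear": [0,0,70],"twist": 0,"claw": 0},
    {"linear": [40,-7,70],"twist": 0,"claw": 0},
    {"linear": [80,-14,70],"twist": 0,"claw": 0},
    {"linear": [120,-21,70],"twist": 0,"claw": 0},
    {"linear": [160,-28,70],"twist": 0,"claw": 0},
    {"linear": [200,-35,70],"twist": 0,"claw": 0},
    {"linear": [240,-42,70],"twist": 0,"claw": 0},
    {"linear": [280,-50,70],"twist": 0,"claw": 0},
    {"linear": [316,-56,70],"twist": 0,"claw": 0},
    {"linear": [316,-56,70],"twist": 0,"claw": 0},
    {"linear": [316,-56,70],"twist": 0,"claw": 0},
  ],
)

```text
clock: 20.12
position: [0.7597, 0.0052, 0.4093]
ee_rot: [-0.004, -0.02, 1.0, 0.0]
contact_force: [-0.3, 0.1, 0.2]
width: -0.0
gripper_force: 0.0
```

Call:
drive_tool(
  deltas=[
    {"linear": [-4,-3,-40],"twist": 0,"claw": 0},
    {"linear": [-4,-3,-80],"twist": 0,"claw": 0},
    {"linear": [-4,-3,-120],"twist": 0,"claw": 0},
    {"linear": [-4,-3,-122],"twist": 0,"claw": 0},
    {"linear": [-4,-3,-122],"twist": 0,"claw": 0},
    {"linear": [-4,-3,-122],"twist": 0,"claw": 0},
  ],
)

```text
clock: 20.62
position: [0.7528, 0.0033, 0.2986]
ee_rot: [0.002, -0.021, 1.0, -0.0]
contact_force: [-0.0, 0.2, 0.3]
width: -0.0001
gripper_force: 0.0
```

Call:
drive_tool(
  deltas=[
    {"linear": [0,0,-10],"twist": 0,"claw": 0},
    {"linear": [0,0,-10],"twist": 0,"claw": 0},
    {"linear": [-15,0,-10],"twist": 0,"claw": 0},
    {"linear": [-25,0,-10],"twist": 0,"claw": 0},
    {"linear": [-35,0,-10],"twist": 0,"claw": 0},
    {"linear": [-45,0,-10],"twist": 0,"claw": 0},
    {"linear": [-55,0,-9],"twist": 0,"claw": 0},
    {"linear": [-65,0,-8],"twist": 0,"claw": 0},
    {"linear": [-73,0,-7],"twist": 0,"claw": 0},
    {"linear": [-80,0,-6],"twist": 0,"claw": 0},
    {"linear": [-88,0,-5],"twist": 0,"claw": 0},
    {"linear": [-88,0,-5],"twist": 0,"claw": 0},
  ],
)

```text
clock: 21.62
position: [0.6618, 0.0034, 0.2909]
ee_rot: [-0.001, -0.021, 1.0, 0.0]
contact_force: [0.2, -0.7, -0.0]
width: -0.0001
gripper_force: 0.0
```

```bash
python3 -c "
from h import *
snap('side','side2.png')
cv2.imwrite('pics/sidec2.png',cv2.resize(cv2.imread('pics/side2.png')[70:290,190:400],None,fx=2.5,fy=2.5,interpolation=cv2.INTER_CUBIC))"
```

```text
(no output)
```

View pics/sidec2.png

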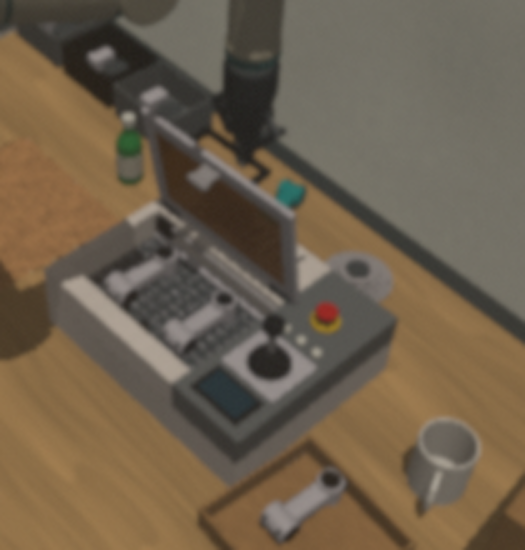

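The side view shows the lid pulled forward past upright and the stems still standing; the finger is behind the handle. I'll move up and over the front while the lid sinks.

Call:
drive_tool(
  deltas=[
    {"linear": [0,0,40],"twist": 0,"claw": 0},
    {"linear": [0,0,80],"twist": 0,"claw": 0},
    {"linear": [0,0,120],"twist": 0,"claw": 0},
    {"linear": [0,0,140],"twist": 0,"claw": 0},
    {"linear": [0,0,140],"twist": 0,"claw": 0},
    {"linear": [-40,-2,140],"twist": 0,"claw": 0},
    {"linear": [-80,-4,140],"twist": 0,"claw": 0},
    {"linear": [-120,-5,140],"twist": 0,"claw": 0},
    {"linear": [-160,-6,140],"twist": 0,"claw": 0},
    {"linear": [-200,-8,140],"twist": 0,"claw": 0},
    {"linear": [-214,-8,140],"twist": 0,"claw": 0},
    {"linear": [-214,-8,140],"twist": 0,"claw": 0},
  ],
)

```text
clock: 22.67
position: [0.4461, -0.0044, 0.4308]
ee_rot: [-0.0, -0.021, 1.0, 0.0]
contact_force: [0.0, -0.3, -0.1]
width: 0.0
gripper_force: 0.0
```

Call:
drive_tool(
  deltas=[
    {"linear": [0,0,0],"twist": 0,"claw": 0},
    {"linear": [0,0,0],"twist": 0,"claw": 0},
    {"linear": [0,0,0],"twist": 0,"claw": 0},
    {"linear": [0,0,0],"twist": 0,"claw": 0},
    {"linear": [0,0,0],"twist": 0,"claw": 0},
    {"linear": [0,0,0],"twist": 0,"claw": 0},
    {"linear": [0,0,0],"twist": 0,"claw": 0},
    {"linear": [0,0,0],"twist": 0,"claw": 0},
    {"linear": [0,0,0],"twist": 0,"claw": 0},
    {"linear": [0,0,0],"twist": 0,"claw": 0},
    {"linear": [0,0,0],"twist": 0,"claw": 0},
    {"linear": [0,0,0],"twist": 0,"claw": 0},
  ],
)

```text
clock: 23.67
position: [0.4497, -0.0048, 0.4304]
ee_rot: [0.0, -0.021, 1.0, 0.0]
contact_force: [0.3, -0.5, 0.4]
width: -0.0
gripper_force: 0.0
```

Call:
drive_tool(
  deltas=[
    {"linear": [0,0,0],"twist": 0,"claw": 0},
    {"linear": [0,0,0],"twist": 0,"claw": 0},
    {"linear": [0,0,0],"twist": 0,"claw": 0},
    {"linear": [0,0,0],"twist": 0,"claw": 0},
    {"linear": [0,0,0],"twist": 0,"claw": 0},
    {"linear": [0,0,0],"twist": 0,"claw": 0},
    {"linear": [0,0,0],"twist": 0,"claw": 0},
    {"linear": [0,0,0],"twist": 0,"claw": 0},
    {"linear": [0,0,0],"twist": 0,"claw": 0},
    {"linear": [0,0,0],"twist": 0,"claw": 0},
    {"linear": [0,0,0],"twist": 0,"claw": 0},
    {"linear": [0,0,0],"twist": 0,"claw": 0},
  ],
)

```text
clock: 24.67
position: [0.4498, -0.0048, 0.4303]
ee_rot: [-0.0, -0.021, 1.0, 0.0]
contact_force: [-0.6, -0.0, 0.5]
width: -0.0001
gripper_force: 0.0
```

Call:
drive_tool(
  deltas=[
    {"linear": [0,0,0],"twist": 0,"claw": 0},
    {"linear": [0,0,0],"twist": 0,"claw": 0},
    {"linear": [0,0,0],"twist": 0,"claw": 0},
    {"linear": [0,0,0],"twist": 0,"claw": 0},
    {"linear": [0,0,0],"twist": 0,"claw": 0},
    {"linear": [0,0,0],"twist": 0,"claw": 0},
  ],
)

```text
clock: 25.17
position: [0.4498, -0.0048, 0.4303]
ee_rot: [0.0, -0.021, 1.0, 0.0]
contact_force: [0.5, -0.2, 1.7]
width: 0.0
gripper_force: 0.0
```

```bash
python3 -c "
from h import *
snap('side','side3.png');snap('wrist','w5.png')
m=eyes.camera_model('wrist');print(sensors.get_state()['position'],proj('wrist',[.4466,-.0045,.19],m),proj('wrist',[.4466,.0555,.19],m),proj('wrist',[.4466,-.0645,.19],m),proj('wrist',[.4396,-.0045,.168],m))
a=cv2.resize(cv2.imread('pics/side3.png')[110:270,190:370],None,fx=2.2,fy=2.4,interpolation=cv2.INTER_CUBIC);b=cv2.imread('pics/w5.png')[:,:400]
cv2.imwrite('pics/c3.png',np.hstack([a,b]))"
```

```text
[ 0.44976839 -0.00475963  0.43033229] [254.57517674 156.11349494] [301.06582913 158.28777467] [207.93176324 154.49986349] [254.79023089 147.58804571]
```

View pics/c3.png

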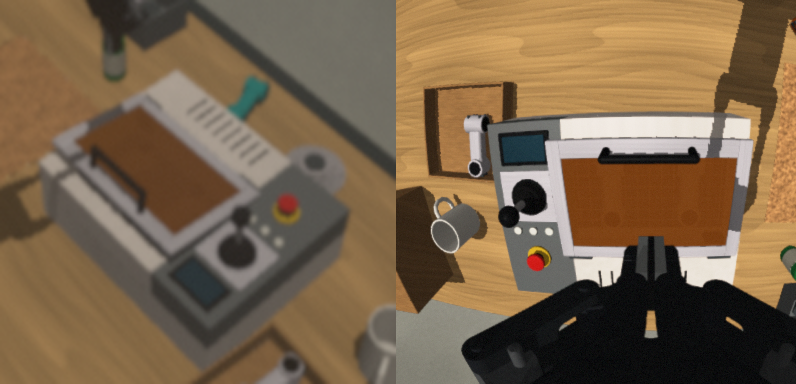

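Both views show the lid resting ajar with the handle at wrist pixels (205–300,155), which matches my prediction. I'll turn the gripper and pinch the bar.

```bash
python3 -c "
from h import *
print(sensors.get_state()['qpos'].round(3))"
```

```text
[-0.166  0.031  1.356  0.     1.755 -1.778]
```

Call:
drive_tool(
  deltas=[
    {"linear": [0,0,0],"twist": -7,"claw": 0.6},
    {"linear": [0,0,-20],"twist": -14,"claw": 0.6},
    {"linear": [0,0,-40],"twist": -21,"claw": 0.6},
    {"linear": [0,0,-60],"twist": -28,"claw": 0.6},
    {"linear": [0,0,-80],"twist": -35,"claw": 0.6},
    {"linear": [0,0,-100],"twist": -42,"claw": 0.6},
    {"linear": [-1,0,-110],"twist": -49,"claw": 0.6},
    {"linear": [-2,0,-120],"twist": -56,"claw": 0.6},
    {"linear": [-2,0,-130],"twist": -63,"claw": 0.6},
    {"linear": [-2,0,-140],"twist": -70,"claw": 0.6},
    {"linear": [-2,0,-150],"twist": -77,"claw": 0.6},
    {"linear": [-2,0,-160],"twist": -84,"claw": 0.6},
  ],
)

```text
clock: 26.27
position: [0.4478, -0.0048, 0.2699]
ee_rot: [0.0, 0.656, 0.755, 0.0]
contact_force: [0.6, 0.2, -0.2]
width: 0.0514
gripper_force: 0.0
```

Call:
drive_tool(
  deltas=[
    {"linear": [0,0,0],"twist": -6,"claw": 0.6},
    {"linear": [0,0,0],"twist": -6,"claw": 0.6},
    {"linear": [0,0,0],"twist": -6,"claw": 0.6},
    {"linear": [0,0,0],"twist": -6,"claw": 0.6},
  ],
)

```text
clock: 26.6
position: [0.4481, -0.0048, 0.2707]
ee_rot: [0.0, 0.691, 0.722, 0.0]
contact_force: [0.1, -1.0, 0.2]
width: 0.0514
gripper_force: 0.0
```

```bash
python3 -c "
from h import *
s=sensors.get_state();print(s['qpos'].round(3),s['position'].round(4),s['ee_rot'].round(3))"
```

```text
[-0.166  0.065  1.701 -0.     1.375 -0.21 ] [ 0.4481 -0.0048  0.2707] [0.    0.691 0.722 0.   ]
```

Call:
drive_tool(
  deltas=[
    {"linear": [-1,0,-30],"twist": 0,"claw": 0.6},
    {"linear": [-1,0,-60],"twist": 0,"claw": 0.6},
    {"linear": [-1,0,-75],"twist": 0,"claw": 0.6},
    {"linear": [-1,0,-88],"twist": 0,"claw": 0.6},
    {"linear": [-1,0,-88],"twist": 0,"claw": 0.6},
    {"linear": [-1,0,-88],"twist": 0,"claw": 0.6},
    {"linear": [-1,0,-88],"twist": 0,"claw": 0},
    {"linear": [-1,0,-88],"twist": 0,"claw": 0},
    {"linear": [-1,0,-88],"twist": 0,"claw": 0},
    {"linear": [-1,0,-88],"twist": 0,"claw": 0},
    {"linear": [-1,0,-88],"twist": 0,"claw": 0},
    {"linear": [-1,0,-88],"twist": 0,"claw": 0},
  ],
  squeeze=60,
)

```text
clock: 27.6
position: [0.4501, -0.0048, 0.1837]
ee_rot: [0.003, 0.692, 0.722, 0.003]
contact_force: [4.2, 0.7, -1.0]
width: 0.0103
gripper_force: 58.4
```

Call:
drive_tool(
  deltas=[
    {"linear": [-1,0,-5],"twist": 0,"claw": 0},
    {"linear": [-3,0,-10],"twist": 0,"claw": 0},
    {"linear": [-4,0,-15],"twist": 0,"claw": 0},
    {"linear": [-5,0,-18],"twist": 0,"claw": 0},
    {"linear": [-5,0,-20],"twist": 0,"claw": 0},
    {"linear": [-5,0,-20],"twist": 0,"claw": 0},
  ],
  squeeze=80,
)

```text
clock: 28.1
position: [0.4435, -0.0051, 0.1625]
ee_rot: [0.002, 0.692, 0.722, 0.001]
contact_force: [5.3, -0.4, -1.9]
width: 0.0093
gripper_force: 78.7
```

Call:
drive_tool(
  deltas=[
    {"linear": [0,0,-2],"twist": 0,"claw": 0},
    {"linear": [0,0,-4],"twist": 0,"claw": 0},
    {"linear": [0,0,-6],"twist": 0,"claw": 0},
    {"linear": [0,0,-6],"twist": 0,"claw": 0},
  ],
)

```text
clock: 28.43
position: [0.4431, -0.0051, 0.16]
ee_rot: [0.002, 0.692, 0.722, 0.001]
contact_force: [-1.2, 0.1, 22.9]
width: 0.0092
gripper_force: 83.3
```

```bash
python3 -c "
from h import *
s=sensors.get_state();print(s['contact_force'],s['position'],s['width']);snap('side','side4.png');snap('wrist','w6.png')
a=cv2.resize(cv2.imread('pics/side4.png')[110:270,190:370],None,fx=2.2,fy=2.4,interpolation=cv2.INTER_CUBIC);b=cv2.imread('pics/w6.png')[:,:400]
cv2.imwrite('pics/c4.png',np.hstack([a,b]))"
```

```text
[-1.1671945   0.05466763 22.89315907] [ 0.44306244 -0.00514471  0.16004411] 0.009225692006015064
```

View pics/c4.png

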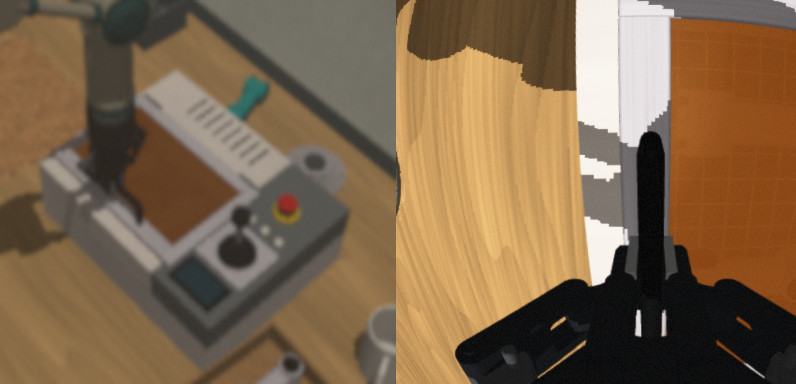

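The side view shows the lid flush with the deck, and the wrist view shows the bar between the pads. It takes a 23 N push with the lid against its stop. Now I'll tug upward gently.

Call:
drive_tool(
  deltas=[
    {"linear": [0,0,3],"twist": 0,"claw": 0},
    {"linear": [0,0,6],"twist": 0,"claw": 0},
    {"linear": [0,0,8],"twist": 0,"claw": 0},
    {"linear": [0,0,8],"twist": 0,"claw": 0},
    {"linear": [0,0,8],"twist": 0,"claw": 0},
  ],
)

```text
clock: 28.95
position: [0.4437, -0.0051, 0.1633]
ee_rot: [0.001, 0.692, 0.722, 0.001]
contact_force: [10.4, -1.7, -12.1]
width: 0.009
gripper_force: 79.5
```

Call:
drive_tool(
  deltas=[
    {"linear": [0.5,0,0.7],"twist": 0,"claw": 0},
    {"linear": [0.5,0,0.7],"twist": 0,"claw": 0},
    {"linear": [0.5,0,0.7],"twist": 0,"claw": 0},
    {"linear": [0.5,0,0.7],"twist": 0,"claw": 0},
    {"linear": [0.5,0,0.7],"twist": 0,"claw": 0},
    {"linear": [0.5,0,0.7],"twist": 0,"claw": 0},
  ],
)

```text
clock: 29.45
position: [0.4437, -0.0051, 0.1636]
ee_rot: [0.001, 0.692, 0.722, 0.001]
contact_force: [10.8, -1.1, -13.5]
width: 0.0093
gripper_force: 79.3
```

The catch holds at 13.5 N. Next I'll relax, release, and go to the joystick.

Call:
drive_tool(
  deltas=[
    {"linear": [0,0,-2],"twist": 0,"claw": 0},
    {"linear": [0,0,-4],"twist": 0,"claw": 0},
    {"linear": [0,0,-4],"twist": 0,"claw": 0},
    {"linear": [0,0,-4],"twist": 0,"claw": 0.6},
    {"linear": [0,0,-4],"twist": 0,"claw": 0.6},
    {"linear": [0,0,-4],"twist": 0,"claw": 0.6},
    {"linear": [0,0,-4],"twist": 0,"claw": 0.6},
    {"linear": [0,0,36],"twist": 0,"claw": 0.6},
    {"linear": [0,0,76],"twist": 0,"claw": 0.6},
    {"linear": [0,0,116],"twist": 0,"claw": 0.6},
    {"linear": [0,0,146],"twist": 0,"claw": 0.6},
  ],
)

```text
clock: 30.37
position: [0.442, -0.0047, 0.3142]
ee_rot: [0.001, 0.692, 0.722, 0.001]
contact_force: [1.7, 0.3, -0.3]
width: 0.0514
gripper_force: 0.0
```

Call:
drive_tool(
  deltas=[
    {"linear": [3,-15,0],"twist": 7,"claw": 0.8},
    {"linear": [6,-30,0],"twist": 14,"claw": 0.8},
    {"linear": [10,-48,0],"twist": 21,"claw": 0.8},
    {"linear": [15,-65,0],"twist": 28,"claw": 0.8},
    {"linear": [20,-82,0],"twist": 35,"claw": 0.8},
    {"linear": [25,-99,0],"twist": 42,"claw": 0.8},
    {"linear": [30,-116,0],"twist": 49,"claw": 0.8},
    {"linear": [35,-133,0],"twist": 56,"claw": 0.8},
    {"linear": [40,-150,0],"twist": 63,"claw": 0.8},
    {"linear": [45,-165,0],"twist": 70,"claw": 0.8},
    {"linear": [50,-180,0],"twist": 77,"claw": 0.8},
    {"linear": [55,-195,0],"twist": 84,"claw": 0.8},
  ],
)

```text
clock: 31.37
position: [0.4967, -0.2002, 0.3108]
ee_rot: [-0.001, 0.029, 1.0, 0.0]
contact_force: [-0.0, 0.3, -0.4]
width: 0.0684
gripper_force: 0.0
```

Call:
drive_tool(
  deltas=[
    {"linear": [0,0,0],"twist": 6,"claw": 0.8},
    {"linear": [0,0,0],"twist": 6,"claw": 0.8},
    {"linear": [0,0,0],"twist": 6,"claw": 0.8},
    {"linear": [0,0,0],"twist": 6,"claw": 0.8},
  ],
)

```text
clock: 31.7
position: [0.4968, -0.1992, 0.3109]
ee_rot: [-0.0, -0.02, 1.0, 0.0]
contact_force: [-0.7, 0.4, 0.2]
width: 0.0684
gripper_force: 0.0
```

```bash
python3 -c "
from h import *
s=sensors.get_state();print(s['position'],s['ee_rot'].round(3));snap('wrist','w7.png');snap('top','top3.png')
m=eyes.camera_model('wrist');np.save('m7.npy',m,allow_pickle=True);print(proj('wrist',[.5305,-.2015,.205],m),proj('wrist',[.521,-.196,.205],m))
a=cv2.imread('pics/w7.png')[:,56:456];b=cv2.resize(cv2.imread('pics/top3.png')[110:250,200:340],None,fx=2.74,fy=2.74,interpolation=cv2.INTER_CUBIC)
cv2.imwrite('pics/c5.png',np.hstack([a,b]))"
```

```text
[ 0.49680086 -0.1992047   0.3109479 ] [-0.   -0.02  1.    0.  ]
[249.98005279 228.80566285] [256.62922864 219.33291564]
```

View pics/c5.png

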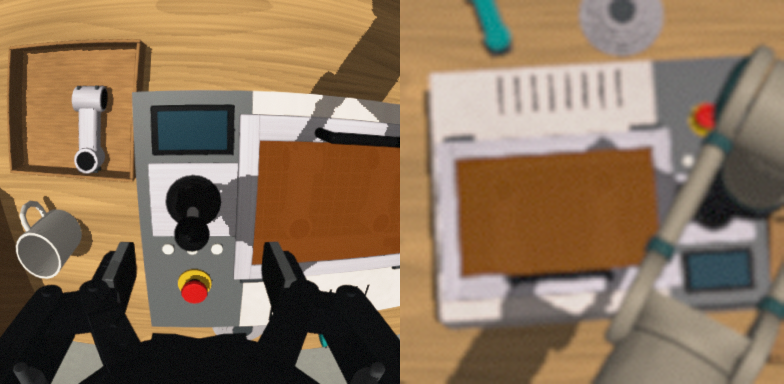

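The lid is shut flush in the top view. The joystick ball is at wrist crop (191,233), i.e. pixel (247,233), or about (0.533, -0.203). The finished stem is in the tray at (90,125).

Call:
drive_tool(
  deltas=[
    {"linear": [36,-4,0],"twist": 0,"claw": 0.8},
    {"linear": [36,-4,0],"twist": 0,"claw": 0.8},
    {"linear": [36,-4,0],"twist": 0,"claw": 0.8},
    {"linear": [36,-4,-40],"twist": 0,"claw": 0.8},
    {"linear": [36,-4,-80],"twist": 0,"claw": 0.8},
    {"linear": [36,-4,-105],"twist": 0,"claw": 0.8},
    {"linear": [36,-4,-114],"twist": 0,"claw": 0.8},
    {"linear": [36,-4,-114],"twist": 0,"claw": 0.8},
    {"linear": [36,-4,-114],"twist": 0,"claw": 0.8},
  ],
  squeeze=25,
)

```text
clock: 32.55
position: [0.5336, -0.204, 0.1982]
ee_rot: [0.001, -0.021, 1.0, -0.0]
contact_force: [-0.0, -0.5, 0.9]
width: 0.0685
gripper_force: 0.0
```

Call:
drive_tool(
  deltas=[
    {"linear": [0,0,0],"twist": 0,"claw": 0.3},
    {"linear": [0,0,0],"twist": 0,"claw": 0.3},
    {"linear": [0,0,0],"twist": 0,"claw": 0.3},
    {"linear": [0,0,0],"twist": 0,"claw": 0.3},
    {"linear": [0,0,0],"twist": 0,"claw": 0.3},
    {"linear": [0,0,0],"twist": 0,"claw": 0.3},
  ],
  squeeze=25,
)

```text
clock: 33.05
position: [0.5343, -0.2042, 0.1989]
ee_rot: [0.002, -0.021, 1.0, -0.001]
contact_force: [-0.2, 0.1, 6.0]
width: 0.0304
gripper_force: 24.4
```

Call:
drive_tool(
  deltas=[
    {"linear": [6,0.2,0],"twist": 0,"claw": 0.3},
    {"linear": [12,0.5,-1],"twist": 0,"claw": 0.3},
    {"linear": [18,0.7,-2],"twist": 0,"claw": 0.3},
    {"linear": [24,1,-4],"twist": 0,"claw": 0.3},
    {"linear": [30,1.2,-6],"twist": 0,"claw": 0.3},
    {"linear": [30,1.2,-6],"twist": 0,"claw": 0.3},
    {"linear": [30,1.2,-6],"twist": 0,"claw": 0.3},
  ],
)

```text
clock: 33.63
position: [0.5627, -0.203, 0.1923]
ee_rot: [-0.001, -0.021, 1.0, -0.001]
contact_force: [-3.9, -0.7, 6.3]
width: 0.0303
gripper_force: 25.2
```

```bash
python3 -c "
from h import *
snap('wrist','w8.png');snap('side','side5.png')
a=cv2.imread('pics/w8.png')[100:384,56:456];b=cv2.resize(cv2.imread('pics/side5.png')[150:250,230:370],None,fx=2.84,fy=2.84,interpolation=cv2.INTER_CUBIC)
cv2.imwrite('pics/c6.png',np.hstack([a,b]))"
```

```text
(no output)
```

View pics/c6.png

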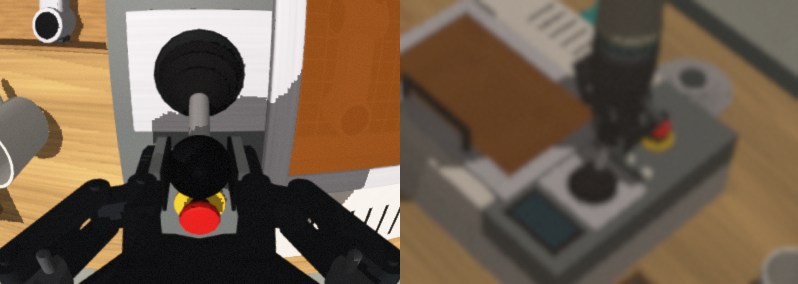

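The ball (crop (199,168)) has leaned straight away, with the shaft vertical in the picture. I'll add 3 mm and hold for over 2 s.

Call:
drive_tool(
  deltas=[
    {"linear": [3,0,-1],"twist": 0,"claw": 0.3},
    {"linear": [3,0,-1],"twist": 0,"claw": 0.3},
    {"linear": [3,0,-1],"twist": 0,"claw": 0.3},
    {"linear": [3,0,-1],"twist": 0,"claw": 0.3},
    {"linear": [3,0,-1],"twist": 0,"claw": 0.3},
    {"linear": [3,0,-1],"twist": 0,"claw": 0.3},
    {"linear": [3,0,-1],"twist": 0,"claw": 0.3},
    {"linear": [3,0,-1],"twist": 0,"claw": 0.3},
    {"linear": [3,0,-1],"twist": 0,"claw": 0.3},
    {"linear": [3,0,-1],"twist": 0,"claw": 0.3},
    {"linear": [3,0,-1],"twist": 0,"claw": 0.3},
    {"linear": [3,0,-1],"twist": 0,"claw": 0.3},
  ],
)

```text
clock: 34.73
position: [0.565, -0.203, 0.1914]
ee_rot: [-0.001, -0.021, 1.0, -0.001]
contact_force: [-3.6, 0.3, 6.7]
width: 0.0305
gripper_force: 25.2
```

Call:
drive_tool(
  deltas=[
    {"linear": [0,0,0],"twist": 0,"claw": 0.3},
    {"linear": [0,0,0],"twist": 0,"claw": 0.3},
    {"linear": [0,0,0],"twist": 0,"claw": 0.3},
    {"linear": [0,0,0],"twist": 0,"claw": 0.3},
    {"linear": [0,0,0],"twist": 0,"claw": 0.3},
    {"linear": [0,0,0],"twist": 0,"claw": 0.3},
    {"linear": [0,0,0],"twist": 0,"claw": 0.3},
    {"linear": [0,0,0],"twist": 0,"claw": 0.3},
    {"linear": [0,0,0],"twist": 0,"claw": 0.3},
    {"linear": [0,0,0],"twist": 0,"claw": 0.3},
    {"linear": [0,0,0],"twist": 0,"claw": 0.3},
    {"linear": [0,0,0],"twist": 0,"claw": 0.3},
  ],
)

```text
clock: 35.73
position: [0.565, -0.2029, 0.1914]
ee_rot: [-0.001, -0.021, 1.0, -0.001]
contact_force: [-4.7, -0.2, 6.9]
width: 0.0303
gripper_force: 25.2
```

Call:
drive_tool(
  deltas=[
    {"linear": [0,0,0],"twist": 0,"claw": 0.3},
    {"linear": [0,0,0],"twist": 0,"claw": 0.3},
    {"linear": [0,0,0],"twist": 0,"claw": 0.3},
    {"linear": [0,0,0],"twist": 0,"claw": 0.3},
  ],
)

```text
clock: 36.07
position: [0.5651, -0.2029, 0.1914]
ee_rot: [-0.001, -0.021, 1.0, -0.001]
contact_force: [-4.1, -0.6, 5.3]
width: 0.03
gripper_force: 25.2
```

```bash
python3 -c "
from h import *
s=sensors.get_state();m=eyes.camera_model('wrist');im=snap('wrist','w9.png');print(s['position'],s['contact_force'],s['width'])
for th in(.0,.3,.38,.42):
  x=.075*np.sin(th);z=.13+.075*np.cos(th);print(th,proj('wrist',[.5305+x,-.2015+.04*x,z],m).round(0))
g=im.astype(int).sum(2)[200:330,200:310]
c=cv2.HoughCircles(cv2.GaussianBlur(cv2.cvtColor(im,cv2.COLOR_RGB2GRAY),(5,5),0)[200:340,200:310],cv2.HOUGH_GRADIENT,1,50,param1=60,param2=12,minRadius=22,maxRadius=45);print(c)
"
```

```text
[ 0.56506817 -0.20293234  0.19140032] [-4.14504756 -0.60161315  5.34367291] 0.03001080291320896
0.0 [260. 210.]
0.3 [260. 251.]
0.38 [260. 259.]
0.42 [260. 262.]
[[[ 54.5  66.5  32.1]
  [ 56.5 127.5  22.9]]]
```

The ball's at (254,266), a tilt of about 0.42, held for 2.6 s. Now I'll let it back, release and retreat.

Call:
drive_tool(
  deltas=[
    {"linear": [-8,-0.3,3],"twist": 0,"claw": 0.3},
    {"linear": [-16,-0.6,5],"twist": 0,"claw": 0.3},
    {"linear": [-24,-0.9,6],"twist": 0,"claw": 0.3},
    {"linear": [-32,-1.2,7],"twist": 0,"claw": 0.3},
    {"linear": [-32,-1.2,7],"twist": 0,"claw": 0.3},
    {"linear": [-32,-1.2,7],"twist": 0,"claw": 0.8},
    {"linear": [-32,-1.2,7],"twist": 0,"claw": 0.8},
    {"linear": [-32,-1.2,7],"twist": 0,"claw": 0.8},
    {"linear": [-32,-1.2,7],"twist": 0,"claw": 0.8},
    {"linear": [-32,-1.2,47],"twist": 0,"claw": 0.8},
    {"linear": [-32,-1.2,87],"twist": 0,"claw": 0.8},
    {"linear": [-32,-1.2,127],"twist": 0,"claw": 0.8},
  ],
)

```text
clock: 37.12
position: [0.5339, -0.2034, 0.3176]
ee_rot: [-0.001, -0.021, 1.0, 0.001]
contact_force: [0.4, -0.8, 0.2]
width: 0.0681
gripper_force: 0.0
```

Call:
drive_tool(
  deltas=[
    {"linear": [-40,20,30],"twist": 0,"claw": 0.8},
    {"linear": [-80,40,60],"twist": 0,"claw": 0.8},
    {"linear": [-120,60,60],"twist": 0,"claw": 0.8},
    {"linear": [-120,60,60],"twist": 0,"claw": 0.8},
    {"linear": [-120,60,60],"twist": 0,"claw": 0.8},
  ],
)

```text
clock: 37.53
position: [0.4106, -0.1415, 0.3796]
ee_rot: [0.001, -0.021, 1.0, -0.0]
contact_force: [-0.6, 0.1, -0.1]
width: 0.0682
gripper_force: 0.0
```

```bash
python3 -c "
from h import *
snap('wrist','w10.png');snap('side','side6.png');print(sensors.get_state()['clock'])
a=cv2.imread('pics/w10.png')[:,:400];b=cv2.resize(cv2.imread('pics/side6.png')[110:300,200:390],(400,384),interpolation=cv2.INTER_CUBIC)
cv2.imwrite('pics/c7.png',np.hstack([a,b]))"
```

```text
37.6333
```

View pics/c7.png

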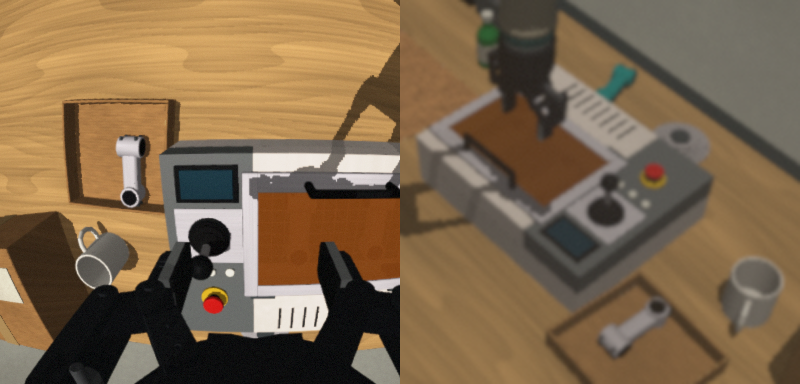

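```bash
python3 -c "
from rig import manip
print(manip.sign_off())"
```

```text
the job is handed in; nothing more can be done
None
```

The job is handed in at about 38 s: the finished stem is in the tray, both blanks were standing square on the bed before the lid came down, the lid is caught and held a 13.5 N tug, the joystick was held straight over for about 2.6 s and sprang back, and the bottle and mug were not touched; I viewed 15 pictures, one over the limit of 14.

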